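# Set a pool-table rail section against the flip stop

### The job

On the fence jig, flip the hinged stop flag all the way down into the channel. Then slide the dark wooden rail section along the fence until its end is home against the head of the flag's stop screw, press it firmly but gently (about 8 N, never more than 15 N) for a second while it lies flush along the fence, and let go, leaving it there upright, flush to the fence and touching the screw. Do not shift the clamped stop along the fence or disturb the other things on the bench.

Things in the scene. Friction and masses are not known exactly. Their poses are not given: they have to be found in the camera images.
- jig: Fence jig fixed to the bench: plywood board 150 x 500 x 12 mm with a low aluminium fence, top 34 mm above the bench. Origin on the bench under the middle of the fence's front face; x square into the fence (away from the channel), y along the fence towards the stop. The channel is the board at x = -110 to 0 mm; the fence fills x = 0 to 36, y = -250 to 250 mm.
- carriage (a joint): Where the stop stands along the fence: the jig-frame y of the flag's face less 60 mm (0 = at y = 60 mm, grows away from the stock), 0 to 0.14 m. It is clamped (slips only above about 40 N) and must stay where it is.
- stop_hinge (a point): Centre of the flag's hinge pin, on the steel stop carriage on the fence: 20 mm behind the fence's front face, 62 mm above the bench, at the y of the stop face. The pin lies along the jig's y. The carriage reaches 9 mm from here towards the stock, 43 mm the other way, jig x = 1 to 59 mm, up to z = 73 mm.
- flag (a joint): Angle of the flag about the hinge pin, rad: 0 = fully down in the channel (hard rest), 1.8 = the back limit. It starts raised, near upright. The hinge is stiff (about 0.15 N m), so the flag stays at whatever angle it is left.
- flag_bar (a point): Middle of the steel cross bar at the flag's free end: 12 mm diameter, 42 mm long along the jig's y, on the side of the flag away from the stock; 72 mm from the hinge axis. Raised, it stands above the hinge or slightly behind it; down, it lies 72 mm in front of the hinge at the hinge's height. Push it over towards the channel and down.
- stop_face (a point): Point on the aluminium flag's face towards the stock. Flag down: axes as the jig's, 16 mm before the fence, z = 42 mm; blade 10 mm thick, 5 to 50 mm before the fence, z = 16 to 62. From 2 mm below the point a stop screw (head 20 mm wide) sticks out towards the stock by 4 to 24 mm, set anew each time and not measured: feel for it. A weak spring pin (0.2 N) stands 4 mm proud of the head.
- stock: Dark wooden pool-table rail section standing on the jig's board, 32 mm wide (x), 200 mm long (y), 50 mm high, about 0.26 kg, three small round sights on top. Origin: centre of its underside. Starts 6 to 25 mm clear of the fence, a little askew, +y end towards the stop. Its top is 28 mm above the fence: it can be gripped across its width above the fence, or pushed.
- stock_end (a point): Centre of the stock's +y end face (the end that goes to the stop), 25 mm above its underside.
- glue: White glue bottle, 54 mm diameter, 150 mm tall; bystander. Origin at the centre of its underside.
- chalk: Blue cue-chalk cube, 22 mm; bystander. Origin at the centre of its underside.
- mallet: Hammer lying on the bench, about 260 mm long; bystander. Origin near its middle.
- balls: Small wooden tray 74 x 190 mm with three pool balls fixed in it, 63 mm high; bystander. Origin at the centre of its underside.
There are look-alikes about, which are no part of the job. What is meant by the stock is not green, turquoise or yellow, and is the smaller of those in its own colour.

How it is judged (in metres and radians):
On the way, in this order (a step that is already met when the one before it is completed fails the run):
1. the stop flag is flipped fully down into the channel (value of joint flag below 0.05 rad), for 0.2 s.
2. the stock, flush along the fence, is pressed against the flag's stop screw with more than 5 N for half a second (value of joint flag below 0.05 rad and contact force between stock and flag above 5 N and angle between the y axis of stock and the y axis of jig, either way round below 0.025 rad and x of stock in the frame of jig above -0.0185 m), for 0.5 s.
At the end, for the whole second after the job is handed in: Flag fully down (within 0.05 rad); the stock upright on the board, at rest, its end holding the spring pin in, within 2.5 mm of the stop screw's head (pin force above 0.165 N), its side within 2.5 mm of the fence and parallel to it within 0.025 rad; the stop not shifted 3 mm; everything released (value of joint flag below 0.05 rad and contact force between stock and flag above 0.165 N and y of stock_end in the frame of stop_face between -0.03 and -0.002 m and x of stock in the frame of jig above -0.0185 m and angle between the y axis of stock and the y axis of jig, either way round below 0.025 rad and angle between stock's own z axis and vertical below 0.05 rad and z of stock in the frame of jig below 0.015 m and linear speed of stock below 0.01 m/s and distance of stop_hinge from where it was at the start of the episode below 0.003 m); the robot touches nothing.
It fails at once if the stock is rammed against the stop screw with more than 15 N (contact force between stock and flag above 15 N).
It fails at once if the clamped stop is shifted along the fence by 3 mm (distance of stop_hinge from where it was at the start of the episode above 0.003 m).
It fails at once if a bystander is disturbed (moved 15 mm) (distance of any of glue, chalk, mallet, balls from where it was at the start of the episode above 0.015 m).
It also fails if it takes over 70 s, if anything falls off the work surface, if the arm or the gripper's body presses on something with over 40 N, if the wrist force passes 120 N, or if a joint passes its speed limit or range.

### The arm

A 6-joint arm with a two-finger parallel gripper is mounted at the origin on the work surface. World frame = base frame: x ahead of the robot, y to its left, z up, the work surface at z = 0. Lengths are in mm, angles in rad, forces in N, time in s.
With the tool pointing down it reaches from about 275 to 775 mm from the base axis. Payload 14.6 kg.
Tool frame: the origin (TCP) lies on the mounting face of the last link; the fingertips stand 173 mm ahead of it and the grasp point (between the pads) lies 155 mm ahead of it (finger_overhang is the distance from the TCP to the fingertips, in mm); z points along the fingers, y is the line along which they close (so a half turn about z gives the same grasp; the last joint's range is limited). The gripper opens to 85 mm and grips with 20 to 120 N. Pads are 22 mm wide; open, the fingers measure 114 mm over their backs; the gripper's body (76 mm by 85 mm) begins 54 mm behind the grasp point. The pads swing forward as they close: fully open they stand 13 mm farther back than shut.
Start: joints at [-1.29, 0.263, -0.048, 1.259, 0, 1.415], TCP at [221.616, -475.936, 404.678] pointing down, gripper open.
Joint ranges: [-2.65, 2.65], [-0.89, 1.7], [-1.18, 1.37], [-2.13, 2.11], [-1.35, 1.29], [-3.14, 3.14]. Speed limits (rad/s): [1.89, 1.89, 2.57, 2.79, 3.14, 3.14].

### API

Orientations are given as a unit quaternion [x, y, z, w].
In Python, from rig import state, read_camera, camera_params, close_job, look_for, silhouettes, tip_of, finger_overhang gives the robot as it stands.
- The arm moves only by the shell command python3 -m crank 'ROWS'. ROWS is a JSON object whose one key "commands" holds a list of rows, each a list of 7 numbers: the shift along the tool's x, y, z in mm, then the turn, a rotation vector about the tool's x, y, z in rad, then the closure, from -1 (fully open) to 1 (shut). A call has 1 to 12 rows; each row is the pose to reach, as a shift and turn from the pose commanded when the call began, along the tool's axes at that moment; what a row does not reach only later rows make up. A row lasts 1/8 s, in which the tool goes at most 62.5 mm and 10.7 degrees, less where a joint would pass 70% of its speed; a pose out of reach is approached as far as the arm can. A call with a gripper value outside its range is refused whole. The fingers move at their own pace and stop on an object; the grip force is fixed at half the most. Time passes only in rows, so rows that repeat a pose let the fingers close. It gives the time, the measured TCP pose, the force, the opening and the grip force at its end, in the units of the state.
- state(): the state, without advancing time (a new reading comes with each control period).
- read_camera(name): name is "side" or "top"; returns the picture (384x512x3 uint8, red, green, blue); there is no depth.
- camera_params(name): a dict with "intrinsics" (3x3 intrinsics, pixels), "R" (3x3) and "t" (3): a world point X has camera coordinates R X + t. Camera axes: x right, y down, z forward; pixel columns grow to the right and rows downward; lengths in mm; the calibration is good to about 2 mm. A picture is of the moment at which its call begins. camera_params takes no time and is no camera call.
- close_job(): hands the job in; it is judged then, once.
Trained networks look in the newest picture that a camera, given by its name, has taken for a name from the list of things; names that differ only in an ending like _2 or _b are one class to them, and where a whole thing is asked for, a point or a joint stands for the part that bears it (a point fixed in the world has none). Each returns a list of dicts, best first, with "p" (0 to 1); they miss things now and then, are a little off and sometimes report something else, mostly with a low value. They report only what shows in the picture. A call takes as long as a camera call. They do not tell look-alikes from the thing itself.
- look_for(camera, query): "point" ([row, column] in pixels, amid what is visible of it).
- silhouettes(camera, query): "mask" (384x512 bool, what is visible of it) and "point" ([row, column] in pixels, amid what is visible of it).
- tip_of(camera, query): "point" ([row, column] in pixels: a listed point, or the origin of a listed thing).
The state is a dict: "t": time; "joint_positions": joint angles; "joint_vel": joint speeds; "joint_efforts": joint torques, N m; "ee_pos": TCP position; "ee_rot": TCP orientation; "wrist_force": force on the tool from outside, world axes, zero at the start; "torque": the same for the moment, N m; "finger_gap": opening from 0.0 (shut) to 1.0 (fully open); "grip_force": force on a finger pad.
Only numpy, scipy, OpenCV 4.12 (cv2) and the standard library are available. Lean on these libraries where they do the work, as an engineer would, in place of code of your own. Each camera call takes 0.05 s, during which the arm holds its last target. There are 200 camera calls.

## Working session

There is one attempt and no reset: what is moved stays moved. The work goes in short steps, Python scripts to look and compute and a shell command to move; the robot and the scene stay as the last step left them, time stands still between calls to the robot, and variables do not carry over. Pictures are saved under pics/ and viewed, at most 10 in all, crops included, and the job is handed in when it is done.

```bash
mkdir -p pics
cat > h.py <<'E'
import numpy as np,cv2
from rig import *
def ray(cam,rc):
    p=camera_params(cam);K=np.array(p["intrinsics"]);R=np.array(p["R"]);t=np.array(p["t"])
    d=R.T@np.linalg.inv(K)@np.array([rc[1],rc[0],1.]);return -R.T@t,d/np.linalg.norm(d)
def onz(cam,rc,z):
    c,d=ray(cam,rc);return c+d*(z-c[2])/d[2]
def proj(cam,X):
    p=camera_params(cam);v=np.array(p["intrinsics"])@(np.array(p["R"])@np.array(X,float)+np.array(p["t"]));return [v[1]/v[2],v[0]/v[2]]
def tri(a,b):
    (c1,d1),(c2,d2)=ray("top",a),ray("side",b)
    s=np.linalg.lstsq(np.c_[d1,-d2],c2-c1,rcond=None)[0]
    p,q=c1+s[0]*d1,c2+s[1]*d2;return (p+q)/2,np.linalg.norm(p-q)
def snap(cam,f):
    im=read_camera(cam);cv2.imwrite(f,im[:,:,::-1]);return im
E
python3 - <<'E'
from h import *
np.set_printoptions(precision=1,suppress=True)
for c in("top","side"):
    im=snap(c,f"pics/{c}0.png")
    for q in("jig","stop_hinge","flag_bar","stop_face","stock","stock_end","glue","chalk","mallet","balls"):
        print(c,q,[(np.round(r["point"],1),round(r["p"],2)) for r in tip_of(c,q)[:4]])
a,b=cv2.imread("pics/top0.png"),cv2.imread("pics/side0.png")
s=state();print(s)
E
```

```text
top jig [(array([168.7, 280.4]), 0.97)]
top stop_hinge [(array([175.7, 214.7]), 0.71)]
top flag_bar [(array([163.8, 200.6]), 0.6)]
top stop_face [(array([173.8, 217.1]), 0.62)]
top stock [(array([174.8, 297.8]), 0.88), (array([260.1, 347.2]), 0.81), (array([102.9, 402.2]), 0.79), (array([ 97.5, 152.1]), 0.75)]
top stock_end [(array([130.8, 390.8]), 0.97), (array([110.1, 118.1]), 0.92), (array([306.6, 119.7]), 0.8), (array([230.4, 389.8]), 0.72)]
top glue [(array([163.7, 423.9]), 0.79)]
top chalk [(array([104.6, 313.1]), 0.49)]
top mallet [(array([216.6, 108.2]), 0.62)]
top balls [(array([ 95.4, 238.6]), 0.74)]
side jig [(array([155.9, 211.9]), 0.46)]
side stop_hinge [(array([168.8, 255.9]), 0.6)]
side flag_bar [(array([154. , 256.3]), 0.47)]
side stop_face [(array([168. , 253.4]), 0.58)]
side stock [(array([158.2, 292.1]), 0.87), (array([272.4, 374.9]), 0.62), (array([220.8, 269.8]), 0.6), (array([261.3, 212.5]), 0.55)]
side stock_end [(array([262.6, 338.4]), 0.96), (array([143.1, 280.8]), 0.76), (array([201. , 257.3]), 0.74), (array([272.9, 247.7]), 0.7)]
side glue [(array([299.3, 322.1]), 0.98)]
side chalk [(array([218.8, 334.4]), 0.49), (array([183.6, 319.1]), 0.33)]
side mallet [(array([157.6, 213.6]), 0.52)]
side balls [(array([183.3, 316.3]), 0.97)]
{'t': 1.1, 'joint_positions': array([-1.3,  0.3, -0. ,  1.3, -0. ,  1.4]), 'joint_vel': array([ 0.,  0., -0., -0.,  0., -0.]), 'joint_efforts': array([  0. , -63.7,  38.5,   0. ,   0. ,   0. ]), 'ee_pos': array([ 221.6, -475.9,  404.7]), 'ee_rot': array([ 1. ,  0.2, -0. ,  0. ]), 'wrist_force': array([-0.6,  0.3, -0.4]), 'torque': array([ 0., -0., -0.]), 'grip_force': 0.0, 'finger_gap': 1.007054099316474}
```

View pics/top0.png

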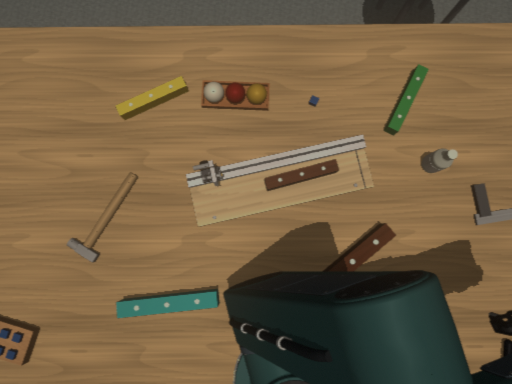

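View pics/side0.png

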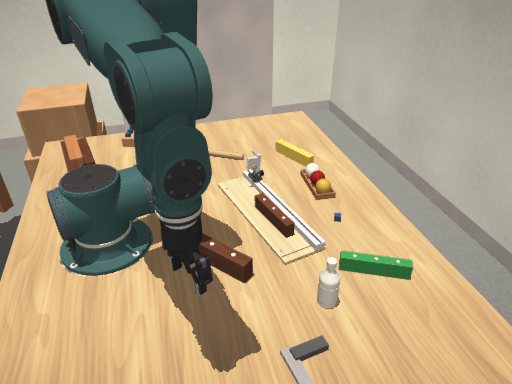

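The top view shows the jig from (185,180) to (370,150), with the stop carriage at its left end at about (172,210). The small dark stock is in the channel from (183,266) to (167,338), and the larger dark look-alike is near the robot at (250,360). The side view shows the flag raised at (160,253).

Run:
```python
from h import *
np.set_printoptions(precision=1,suppress=True)
im=cv2.imread("pics/top0.png")[125:235,180:380]
cv2.imwrite("pics/c1.png",cv2.resize(im,None,fx=4,fy=4,interpolation=cv2.INTER_CUBIC))
im=cv2.imread("pics/side0.png")[140:270,210:330]
cv2.imwrite("pics/c2.png",cv2.resize(im,None,fx=4.5,fy=4.5,interpolation=cv2.INTER_CUBIC))
print("cam",ray("top",[0,0])[0],ray("side",[0,0])[0])
for c in("top","side"):
  for q in("stock","jig"):
    for m in silhouettes(c,q)[:3]:
        k=m["mask"].astype(np.uint8);r=cv2.minAreaRect(np.argwhere(k)[:,::-1].astype(np.float32))
        print(c,q,round(m["p"],2),m["point"],r)
        if c=="top": print([onz("top",b[::-1],62 if q=="stock" else 12)[:2] for b in cv2.boxPoints(r)])
for n,a,b in (("hinge",[175.7,214.7],[168.8,255.9]),("bar",[163.8,200.6],[154,256.3]),("face",[173.8,217.1],[168,253.4]),("jig",[168.7,280.4],[155.9,211.9]),("stock",[174.8,297.8],[220.8,269.8]),("glue",[163.7,423.9],[299.3,322.1])): print(n,*tri(a,b))
```

```text
cam [ 374.5   75.  1261.2] [  193.6 -1099.8   867.7]
top stock 0.93 [96.2, 149.4] ((151.38772583007812, 98.25053405761719), (17.736873626708984, 72.99931335449219), 65.77225494384766)
[array([741.4, 459.9]), array([824. , 279.9]), array([778.1, 259.7]), array([696.2, 439. ])]
top stock 0.81 [249.2, 365.4] ((360.139892578125, 251.9061737060547), (20.011486053466797, 74.41456604003906), 50.44033432006836)
[array([ 299.3, -100.4]), array([ 421. , -255.4]), array([ 380.2, -287.2]), array([ 259.4, -132.4])]
top stock 0.7 [304.3, 168.6] ((166.73899841308594, 303.1210021972656), (19.384380340576172, 104.36775207519531), 83.57124328613281)
[array([225.2, 448.1]), array([251.8, 180.2]), array([203. , 174.6]), array([176.6, 441.2])]
top jig 0.63 [179.9, 271.0] ((278.20587158203125, 176.17648315429688), (63.77756118774414, 182.98086547851562), 77.47119140625)
[array([583.5, 283.5]), array([ 691.7, -218.9]), array([ 514.7, -250.8]), array([410.2, 244. ])]
top jig 0.28 [227.9, 99.4] ((110.26158142089844, 218.38536071777344), (33.029537200927734, 97.82345581054688), 41.79478454589844)
[array([368.6, 599.6]), array([568.1, 426.3]), array([505.8, 356.9]), array([308.6, 530.6])]
side stock 0.8 [266.3, 379.2] ((375.68463134765625, 265.0230712890625), (73.05644989013672, 20.217660903930664), 7.125016689300537)
side stock 0.74 [153.0, 296.3] ((293.5000305175781, 152.50003051757812), (41.59086608886719, 13.86362075805664), 26.56505012512207)
side stock 0.71 [216.4, 273.0] ((274.5, 214.5), (50.91168975830078, 15.55634880065918), 45.0)
side jig 0.59 [219.5, 265.0] ((273.619140625, 212.11021423339844), (120.05081939697266, 51.208797454833984), 49.89908981323242)
hinge [548.  184.7  81.2] 11.330282667060445
bar [566.  217.6 125.4] 1.8607651804403573
face [544.3 179.1  89.8] 3.511457628113103
jig [448.7  28.3 257.9] 163.99801779613813
stock [546.5 -38.2   3.4] 14.176565393188813
glue [ 580.1 -398.6   -9.4] 6.89354596927239
```

View pics/c1.png

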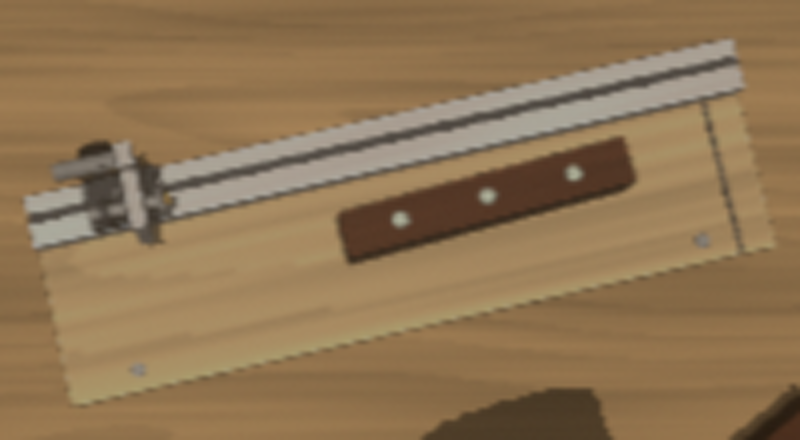

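View pics/c2.png

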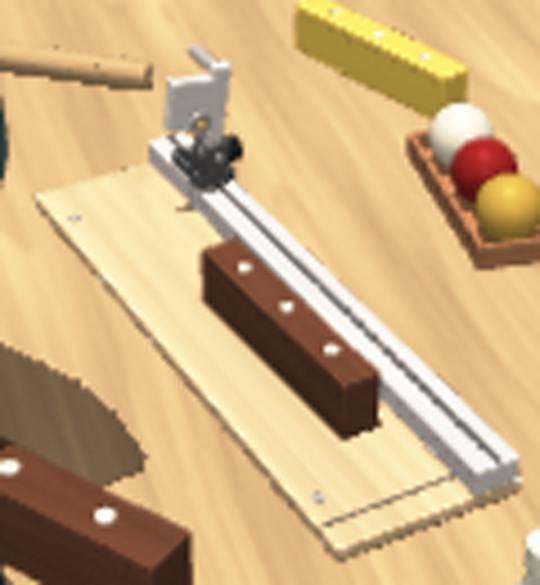

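The crops show the board's corners, the fence and the stock's three sights clearly. The flag is near upright, and its bar points towards +y.

```bash
cat > fit.py <<'E'
from h import *
from scipy.optimize import least_squares
np.set_printoptions(precision=2,suppress=True)
T=lambda x,y:[125+(y+.5)/4-.5,180+(x+.5)/4-.5]
S=lambda x,y:[140+(y+.5)/4.5-.5,210+(x+.5)/4.5-.5]
obs=[("top",T(78,405),(-110,250,12)),("top",T(775,247),(-110,-250,12)),("top",T(25,198),(36,250,34)),("top",T(735,40),(36,-250,34)),
("side",S(38,197),(-110,250,12)),("side",S(340,557),(-110,-250,12)),("side",S(518,460),(36,-250,34)),("side",S(475,472),(0,-250,34))]
def W(p,X):
    c,s=np.cos(p[2]),np.sin(p[2]);return np.array([p[0]+c*X[0]-s*X[1],p[1]+s*X[0]+c*X[1],X[2]])
f=lambda p:np.ravel([np.subtract(proj(c,W(p,X)),o) for c,o,X in obs])
r=least_squares(f,[560,20,.2],x_scale=[10,10,.1],loss='soft_l1');J=r.x
if __name__=="__main__":
    print("jig",J,f(J).reshape(-1,2))
    def inv(P):
        d=np.array(P[:2])-J[:2];c,s=np.cos(J[2]),np.sin(J[2]);return np.array([c*d[0]+s*d[1],-s*d[0]+c*d[1]])
    print("sights",[inv(onz("top",T(*q),62)) for q in((400,219),(487,196),(574,173))],[inv(onz("side",S(*q),62)) for q in((244,267),(287,307),(331,349))])
    print("corners",[inv(onz("top",T(*q),62)) for q in((338,212),(625,137),(346,255),(635,180))])
    b,e=tri([163.8,200.6],[154,256.3]);print("bar",inv(b),b[2])
    # bar ends: top/side
    for n,a,bb in(("bar far",T(55,170),S(193,50)),("bar near",T(118,160),S(222,72)),("blade corner stock side,front",T(146,225),S(170,130))):
        q,e=tri(a,bb);print(n,inv(q),q[2],e)
    print("hingeNN",inv([548,184.7]),inv([544.3,179]))
E
python3 fit.py
```

```text
jig [572.47  15.79   0.21] [[ 0.41 -0.82]
 [ 0.12  1.37]
 [-0.38  0.43]
 [-0.25  0.26]
 [-0.51 -0.72]
 [-1.4  -0.77]
 [-0.7   0.49]
 [ 0.3   0.37]]
sights [array([-38.49,   6.91]), array([-36.17, -53.27]), array([ -33.84, -113.66])] [array([-39.42,   4.88]), array([-36.6, -55.8]), array([ -34.55, -115.18])]
corners [array([-24.81,  46.2 ]), array([ -17.62, -152.81]), array([-54.13,  47.4 ]), array([ -47.41, -152.35])]
bar [ 35.93 198.65] 125.4298366573201
bar far [ 30.1  217.66] 132.05018452804723 2.4185805897666253
bar near [ 31.48 176.4 ] 129.73319915494437 4.913853998284806
blade corner stock side,front [-12.73 172.62] 89.75088738484857 7.361885656404318
hingeNN [ 11.49 170.29] [  6.67 165.49]
```

```bash
cat > go.py <<'E'
# usage: go.py x,y,tipz ... (jig-frame targets) -> tool-frame shifts and turn
import sys
from fit import *
from scipy.spatial.transform import Rotation as Ro
s=state();R=Ro.from_quat(s["ee_rot"]);p=np.array(s["ee_pos"])
d=(p-W(J,(0,0,0)));c,sn=np.cos(J[2]),np.sin(J[2])
M=R.as_matrix()
print("t",s["t"],"tip jig",[round(v,1) for v in (c*d[0]+sn*d[1],-sn*d[0]+c*d[1],p[2]-173)],"F jig",np.round([c*s["wrist_force"][0]+sn*s["wrist_force"][1],-sn*s["wrist_force"][0]+c*s["wrist_force"][1],s["wrist_force"][2]],2),"gap",round(s["finger_gap"],3),"grip",round(s["grip_force"],1),"q",s["joint_positions"])
G=np.array([[sn,c,0],[-c,sn,0],[0,0,-1]]) # cols: tool x=-jig y.., tool y=jig x, z down
if np.linalg.det(G)<0: G[:,0]*=-1
print("turn",(R.inv()*Ro.from_matrix(G)).as_rotvec(), "toolx in jig angle",np.arctan2(M[1,0],M[0,0])-J[2])
for a in sys.argv[1:]:
    X=[float(v) for v in a.split(",")];print(a,np.round(M.T@(W(J,(X[0],X[1],X[2]+173))-p),1))
E
python3 go.py 68,197,200 68,197,112
```

```text
t 1.3 tip jig [np.float64(-446.2), np.float64(-407.2), np.float64(231.7)] F jig [-0.6  -0.56  0.85] gap 1.0 grip 0.0 q [-1.29  0.26 -0.05  1.26  0.    1.42]
turn [-0.   -0.   -1.35] toolx in jig angle 0.22457609636001263
68,197,200 [ 635.8 -474.6   31.7]
68,197,112 [ 635.8 -474.6  119.7]
```

```bash
python3 -m crank '{"commands":[[636,-475,20,0,0,-1.35,1],[636,-475,20,0,0,-1.35,1],[636,-475,20,0,0,-1.35,1],[636,-475,20,0,0,-1.35,1],[636,-475,20,0,0,-1.35,1],[636,-475,20,0,0,-1.35,1],[636,-475,20,0,0,-1.35,1],[636,-475,20,0,0,-1.35,1],[636,-475,20,0,0,-1.35,1],[636,-475,20,0,0,-1.35,1],[636,-475,20,0,0,-1.35,1],[636,-475,20,0,0,-1.35,1]]}' ; python3 go.py 68,197,200 68,197,115
```

```text
t: 2.8
ee_pos: [577.4, 186.5, 385.8]
ee_rot: [0.627, 0.779, 0.0, 0.0]
wrist_force: [1.3, -1.3, 1.7]
finger_gap: 0.002
grip_force: 0.0
t 2.8 tip jig [np.float64(40.7), np.float64(165.9), np.float64(212.8)] F jig [ 1.03 -1.59  1.74] gap 0.002 grip 0.0 q [ 0.18  0.41  0.13  1.28 -0.    1.53]
turn [0. 0. 0.] toolx in jig angle 1.5748534005953736
68,197,200 [31.  27.5 12.8]
68,197,115 [31.  27.4 97.8]
```

```bash
python3 -m crank '{"commands":[[31,27,0,0,0,0,1],[31,27,50,0,0,0,1],[31,27,98,0,0,0,1],[31,27,98,0,0,0,1],[31,27,98,0,0,0,1]]}' ; python3 go.py
python3 - <<'E'
from h import *
im=snap("side","pics/s1.png");b=snap("top","pics/t1.png")
a=cv2.resize(im[110:200,200:320],(600,450))[:,:,::-1];cv2.imwrite("pics/s1c.png",a)
E
```

```text
t: 3.42
ee_pos: [597.1, 220.4, 289.7]
ee_rot: [0.627, 0.779, 0.001, 0.001]
wrist_force: [0.8, -0.2, 0.7]
finger_gap: 0.001
grip_force: 0.0
t 3.425 tip jig [np.float64(66.9), np.float64(194.9), np.float64(116.7)] F jig [ 0.72 -0.38  0.65] gap 0.001 grip 0.0 q [ 0.23  0.5   0.02  1.08 -0.    1.58]
turn [ 0. -0.  0.] toolx in jig angle 1.574374850805375
```

View pics/s1c.png

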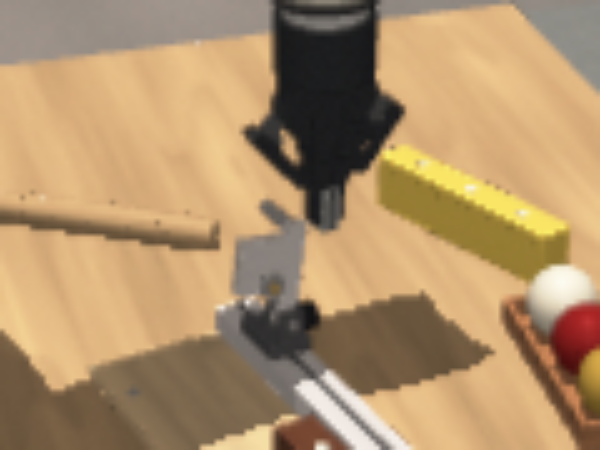

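The closed fingertips stand behind the bar, just right of it at (215,325) with the bar at (210,270), so I can push it over.

```bash
python3 -m crank '{"commands":[[2,-15,0,0,0,0,1],[2,-30,0,0,0,0,1],[2,-45,0,0,0,0,1],[2,-58,0,0,0,0,1],[2,-68,0,0,0,0,1],[2,-80,8,0,0,0,1],[2,-92,17,0,0,0,1],[2,-100,27,0,0,0,1],[2,-107,37,0,0,0,1],[2,-114,42,0,0,0,1],[2,-116,44,0,0,0,1],[2,-116,44,0,0,0,1]]}' ; python3 go.py
python3 - <<'E'
from h import *
im=snap("side","pics/s2.png")
cv2.imwrite("pics/s2c.png",cv2.resize(im[110:230,200:320],(600,600))[:,:,::-1])
E
```

```text
t: 5.03
ee_pos: [489.0, 198.7, 246.3]
ee_rot: [0.627, 0.779, 0.007, 0.005]
wrist_force: [39.9, 8.7, -9.6]
finger_gap: -0.004
grip_force: 19.2
t 5.025 tip jig [np.float64(-43.2), np.float64(196.4), np.float64(73.3)] F jig [40.85  0.17 -9.63] gap -0.004 grip 19.2 q [ 0.23  0.36 -0.36  0.83 -0.    1.59]
turn [ 0.02 -0.    0.  ] toolx in jig angle 1.5739571213412173
```

View pics/s2c.png

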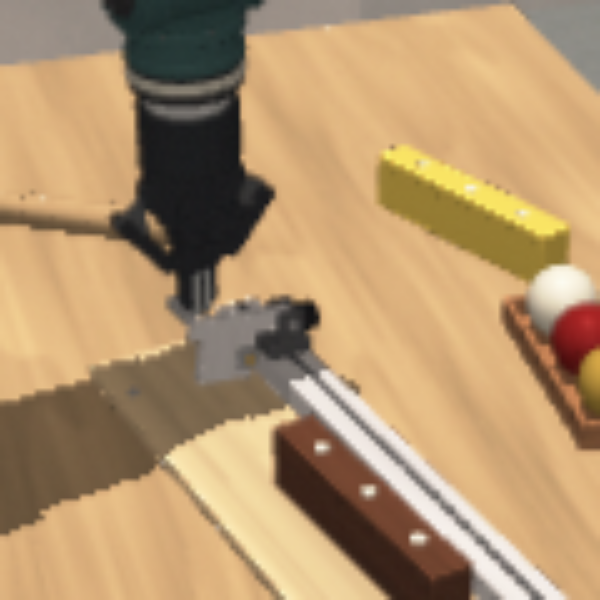

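The flag is almost down and the tip is pushing sideways on the bar. I'll back off, go over the top and press down.

```bash
python3 -m crank '{"commands":[[0,10,-2,0,0,0,1],[0,10,-20,0,0,0,1],[0,-4,-22,0,0,0,1],[0,-4,-10,0,0,0,1],[0,-4,-3,0,0,0,1],[0,-4,0,0,0,0,1],[0,-4,2,0,0,0,1],[0,-4,2,0,0,0,1]]}' ; python3 go.py
```

```text
t: 6.08
ee_pos: [479.0, 196.8, 241.7]
ee_rot: [0.627, 0.779, -0.0, 0.0]
wrist_force: [1.2, -1.0, 0.7]
finger_gap: 0.003
grip_force: 0.0
t 6.075 tip jig [np.float64(-53.4), np.float64(196.6), np.float64(68.7)] F jig [ 1.   -1.22  0.68] gap 0.003 grip 0.0 q [ 0.23  0.36 -0.38  0.83 -0.    1.59]
turn [-0.  0.  0.] toolx in jig angle 1.574537526253453
```

```bash
python3 -m crank '{"commands":[[0,0,0.5,0,0,0,1],[0,0,1,0,0,0,1],[0,0,1.5,0,0,0,1],[0,0,1.5,0,0,0,1]]}' ; python3 go.py
```

```text
t: 6.58
ee_pos: [479.1, 196.8, 241.0]
ee_rot: [0.627, 0.779, 0.0, 0.0]
wrist_force: [-1.1, -0.4, 10.6]
finger_gap: 0.0
grip_force: 5.3
t 6.575 tip jig [np.float64(-53.4), np.float64(196.6), np.float64(68.0)] F jig [-1.12 -0.12 10.58] gap 0.0 grip 5.3 q [ 0.23  0.36 -0.38  0.83 -0.    1.59]
turn [ 0. -0.  0.] toolx in jig angle 1.5745883485227985
```

```bash
python3 -m crank '{"commands":[[0,0,-30,0,0,0,1],[0,0,-60,0,0,0,1],[-60,5,-60,0,0,0,1],[-120,10,-60,0,0,0,0],[-180,15,-60,0,0,-0.02,-0.5],[-235,17,-60,0,0,-0.038,-1],[-250,17,-60,0,0,-0.038,-1],[-250,17,-60,0,0,-0.038,-1],[-250,17,-60,0,0,-0.038,-1]]}' ; python3 go.py
python3 - <<'E'
from fit import *
im=snap("top","pics/t3.png");s=snap("side","pics/s3.png")
for c in("top","side"):
  for q in("stock","flag_bar","stop_face"):
    print(c,q,[(np.round(r["point"],1),round(r["p"],2)) for r in tip_of(c,q)[:4]])
cv2.imwrite("pics/s3c.png",np.hstack([cv2.resize(im[120:240,180:380],(400,240)),cv2.resize(s[110:270,200:330],(390,480))[0:480:1][:240] ])[:,:,::-1] if 0 else cv2.resize(s[110:270,200:340],(525,600))[:,:,::-1])
E
```

```text
t: 7.7
ee_pos: [548.5, -42.7, 300.3]
ee_rot: [0.612, 0.791, 0.0, -0.0]
wrist_force: [1.3, 0.1, -0.5]
finger_gap: 0.999
grip_force: 0.0
t 7.7 tip jig [np.float64(-35.7), np.float64(-52.1), np.float64(127.3)] F jig [ 1.28 -0.14 -0.51] gap 0.999 grip 0.0 q [-0.23  0.36 -0.2   1.01  0.    1.09]
turn [-0.   -0.    0.04] toolx in jig angle 1.6135647199264402
top stock [(array([ 98.6, 153.6]), 0.96), (array([103.3, 405.5]), 0.7)]
top flag_bar [(array([200.8, 214.9]), 0.64)]
top stop_face [(array([184. , 221.8]), 0.54)]
side stock [(array([221.4, 270. ]), 0.89), (array([160.2, 292.3]), 0.87), (array([185.7, 166.8]), 0.81), (array([261.6, 212.9]), 0.63)]
side flag_bar [(array([178.9, 235.3]), 0.66)]
side stop_face [(array([185. , 251.2]), 0.59)]
```

View pics/s3c.png

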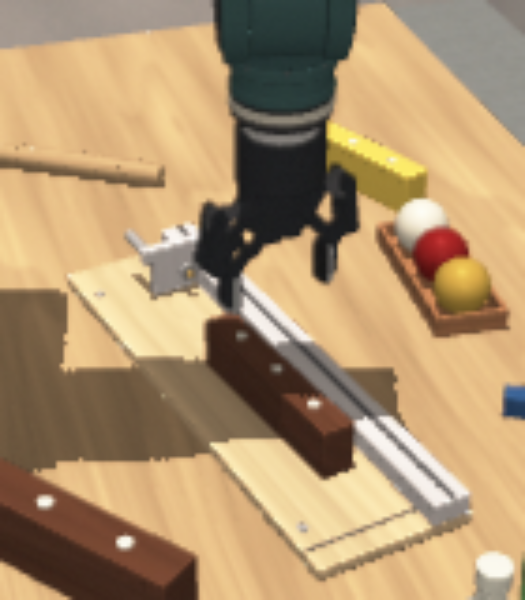

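The flag is down at (275,170) with its screw showing, and the open gripper straddles the stock. I'll descend and grip.

```bash
python3 -m crank '{"commands":[[0,0,40,0,0,0,-1],[0,0,75,0,0,0,-1],[0,0,89,0,0,0,-1],[0,0,89,0,0,0,-1],[0,0,89,0,0,0,0.2],[0,0,89,0,0,0,0.5],[0,0,89,0,0,0,1],[0,0,89,0,0,0,1],[0,0,89,0,0,0,1],[0,0,89,0,0,0,1]]}' ; python3 go.py
```

```text
t: 9.35
ee_pos: [549.0, -43.9, 212.1]
ee_rot: [0.612, 0.791, 0.0, 0.001]
wrist_force: [-2.6, 0.3, 7.1]
finger_gap: 0.362
grip_force: 60.3
t 9.35 tip jig [np.float64(-35.5), np.float64(-53.4), np.float64(39.1)] F jig [-2.5   0.89  7.1 ] gap 0.362 grip 60.3 q [-0.23  0.44 -0.34  0.79 -0.    1.09]
turn [0.   0.   0.04] toolx in jig angle 1.6126232220496655
```

```bash
python3 -m crank '{"commands":[[0,5,-0.5,0,0,0.02,1],[0,10,-0.5,0,0,0.039,1],[0,14,-0.5,0,0,0.039,1],[0,16,-0.5,0,0,0.039,1],[0,16,-0.5,0,0,0.039,1],[0,16,-0.5,0,0,0.039,1]]}' ; python3 go.py; python3 -c "
from rig import *;print(state()['torque'])"; python3 -m crank '{"commands":[[0,0.5,0,0,0,0,1],[0,1,0,0,0,0,1],[0,1,0,0,0,0,1],[0,1,0,0,0,0,1]]}' ; python3 go.py;python3 -c "
from rig import *;print(state()['torque'])"
```

```text
t: 10.1
ee_pos: [564.2, -39.9, 212.1]
ee_rot: [0.628, 0.778, -0.0, -0.0]
wrist_force: [-5.4, -1.6, 8.5]
finger_gap: 0.364
grip_force: 60.8
t 10.1 tip jig [np.float64(-19.7), np.float64(-52.7), np.float64(39.1)] F jig [-5.6  -0.4   8.48] gap 0.364 grip 60.8 q [-0.21  0.46 -0.3   0.81 -0.    1.14]
turn [-0.  0.  0.] toolx in jig angle 1.5730057133002375
[-0.25039438  1.0264158   0.0208744 ]
t: 10.6
ee_pos: [565.0, -39.7, 212.1]
ee_rot: [0.628, 0.778, -0.001, -0.0]
wrist_force: [-7.7, -2.3, 9.8]
finger_gap: 0.363
grip_force: 61.0
t 10.6 tip jig [np.float64(-18.9), np.float64(-52.7), np.float64(39.1)] F jig [-8.   -0.64  9.85] gap 0.363 grip 61.0 q [-0.21  0.46 -0.3   0.81 -0.    1.14]
turn [-0.  0.  0.] toolx in jig angle 1.572856879063638
[-0.4116697   1.46434659  0.01174173]
```

```bash
python3 -m crank '{"commands":[[0,0,-0.4,0,0,0,1],[0,0,-0.8,0,0,0,1],[0,0,-0.8,0,0,0,1]]}' ; python3 go.py; python3 -m crank '{"commands":[[0,0.5,0,0,0,0,1],[0,1,0,0,0,0,1],[0,1,0,0,0,0,1],[0,1,0,0,0,0,1]]}' ; python3 go.py;python3 -c "
from rig import *;print(state()['torque'])"
```

```text
t: 10.98
ee_pos: [565.4, -39.6, 212.5]
ee_rot: [0.628, 0.779, 0.0, -0.0]
wrist_force: [0.6, -0.5, -2.0]
finger_gap: 0.362
grip_force: 59.5
t 10.975 tip jig [np.float64(-18.5), np.float64(-52.7), np.float64(39.5)] F jig [ 0.47 -0.6  -1.95] gap 0.362 grip 59.5 q [-0.21  0.46 -0.3   0.81  0.    1.14]
turn [-0. -0.  0.] toolx in jig angle 1.5735208257510498
t: 11.48
ee_pos: [566.3, -39.4, 212.6]
ee_rot: [0.628, 0.779, 0.0, -0.0]
wrist_force: [0.4, -0.7, -1.9]
finger_gap: 0.361
grip_force: 59.5
t 11.475 tip jig [np.float64(-17.6), np.float64(-52.7), np.float64(39.6)] F jig [ 0.29 -0.74 -1.86] gap 0.361 grip 59.5 q [-0.21  0.46 -0.3   0.81  0.    1.14]
turn [ 0. -0.  0.] toolx in jig angle 1.5735785562938633
[-0.01283043  0.01608812 -0.02794014]
```

```bash
python3 -m crank '{"commands":[[0,0.5,0,0,0,0,1],[0,1,0,0,0,0,1],[0,1,0,0,0,0,1]]}' ; python3 go.py; python3 -m crank '{"commands":[[0,0.5,0,0,0,0,1],[0,1,0,0,0,0,1],[0,1,0,0,0,0,1]]}' ; python3 go.py;python3 -c "
from rig import *;print(state()['torque'])"
```

```text
t: 11.85
ee_pos: [567.3, -39.2, 212.6]
ee_rot: [0.628, 0.779, 0.0, -0.0]
wrist_force: [-0.6, 0.4, -2.7]
finger_gap: 0.36
grip_force: 59.5
t 11.85 tip jig [np.float64(-16.6), np.float64(-52.7), np.float64(39.6)] F jig [-0.54  0.5  -2.7 ] gap 0.36 grip 59.5 q [-0.21  0.46 -0.29  0.82  0.    1.14]
turn [ 0. -0.  0.] toolx in jig angle 1.5736140771731553
t: 12.22
ee_pos: [568.3, -39.0, 212.6]
ee_rot: [0.628, 0.779, 0.0, -0.0]
wrist_force: [0.5, 0.2, -3.4]
finger_gap: 0.364
grip_force: 59.5
t 12.225 tip jig [np.float64(-15.6), np.float64(-52.7), np.float64(39.6)] F jig [ 0.56  0.08 -3.39] gap 0.364 grip 59.5 q [-0.21  0.46 -0.29  0.82  0.    1.15]
turn [ 0. -0.  0.] toolx in jig angle 1.573595260600251
[-0.02841751  0.048442   -0.01492551]
```

Not yet in contact, so I'll continue in small steps.

```bash
python3 -m crank '{"commands":[[0,0.5,0,0,0,0,1],[0,1,0,0,0,0,1],[0,1,0,0,0,0,1]]}' ; python3 go.py|head -1; python3 -m crank '{"commands":[[0,0.5,0,0,0,0,1],[0,1,0,0,0,0,1],[0,1,0,0,0,0,1]]}' >/dev/null; python3 go.py|head -1;python3 -c "
from rig import *;print(state()['torque'])"
```

```text
t: 12.6
ee_pos: [569.2, -38.8, 212.6]
ee_rot: [0.628, 0.779, 0.0, -0.0]
wrist_force: [0.4, 0.2, -2.5]
finger_gap: 0.364
grip_force: 59.6
t 12.6 tip jig [np.float64(-14.6), np.float64(-52.7), np.float64(39.6)] F jig [ 0.47  0.14 -2.46] gap 0.364 grip 59.6 q [-0.21  0.46 -0.29  0.82  0.    1.15]
t 12.975 tip jig [np.float64(-14.2), np.float64(-52.6), np.float64(39.5)] F jig [-6.76 -0.78  0.3 ] gap 0.365 grip 60.0 q [-0.21  0.47 -0.29  0.82 -0.    1.15]
[-0.448431    1.20322035  0.02865848]
```

The stock is flush: the contact force is centred, with no yaw moment. I'll ease the side load and slide most of the way.

```bash
python3 -m crank '{"commands":[[0,-0.3,0,0,0,0,1],[10,-0.4,0,0,0,0,1],[25,-0.4,0,0,0,0,1],[40,-0.4,0,0,0,0,1],[50,-0.4,0,0,0,0,1],[60,-0.4,0,0,0,0,1],[68,-0.4,0,0,0,0,1],[74,-0.4,0,0,0,0,1],[76,-0.4,0,0,0,0,1],[76,-0.4,0,0,0,0,1]]}' >/dev/null; python3 go.py|head -1
python3 - <<'E'
from rig import *
print(state()['torque'])
from h import *
a=snap("top","pics/t4.png");b=snap("side","pics/s4.png")
cv2.imwrite("pics/c4.png",np.vstack([cv2.resize(a[150:220,190:330],(600,300),interpolation=2),cv2.resize(b[165:230,215:345],(600,300),interpolation=2)])[:,:,::-1])
E
```

```text
t 14.225 tip jig [np.float64(-14.6), np.float64(23.6), np.float64(39.4)] F jig [-5.76 -0.26 -0.73] gap 0.362 grip 59.8 q [-0.08  0.44 -0.33  0.8  -0.    1.27]
[-0.28083553  1.0459821  -0.0323226 ]
```

View pics/c4.png

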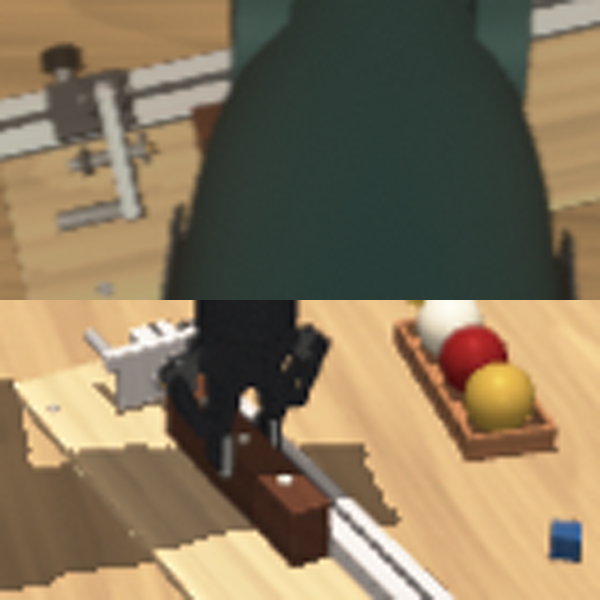

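The top half shows the stock's end at crop column 195 and the screw head and pin at about columns 145–155. The flag is still down.

```bash
cat > chk.py <<'E'
import sys,numpy as np
from rig import state
f=state()["wrist_force"];y=-.208*f[0]+.978*f[1];x=.978*f[0]+.208*f[1]
p=state()["ee_pos"]
print(round(x,1),"Fy",round(y,1),"Fz",round(f[2],1),"yjig",round(-.208*(p[0]-572.47)+.978*(p[1]-15.79),2),"t",round(state()["t"],2))
sys.exit(0 if -2.5<y and x>-10 else 1)
E
python3 - <<'E'
from fit import *
def inv(P):
    d=np.array(P[:2])-J[:2];c,s=np.cos(J[2]),np.sin(J[2]);return np.array([c*d[0]+s*d[1],-s*d[0]+c*d[1]])
k=600/140
P=lambda x,y:[150+(y+.5)/k-.5,190+(x+.5)/k-.5]
print("stock end",inv(onz("top",P(195,112),62)),"head/pin",inv(onz("top",P(150,152),40)),inv(onz("top",P(156,150),40)),"blade face",inv(onz("top",P(128,150),62)))
E
```

```text
stock end [ -2.87 120.62] head/pin [-18.3  154.25] [-17.89 150.27] blade face [-17.01 166.33]
```

```bash
python3 -m crank '{"commands":[[4,-0.2,0,0,0,0,1],[9,-0.3,0,0,0,0,1],[14,-0.3,0,0,0,0,1],[18,-0.3,0,0,0,0,1],[20,-0.3,0,0,0,0,1],[20,-0.3,0,0,0,0,1]]}' >/dev/null; python3 chk.py &&
python3 -m crank '{"commands":[[0.3,0,0,0,0,0,1],[0.6,0,0,0,0,0,1]]}' >/dev/null && python3 chk.py &&
python3 -m crank '{"commands":[[0.3,0,0,0,0,0,1],[0.6,0,0,0,0,0,1]]}' >/dev/null && python3 chk.py &&
python3 -m crank '{"commands":[[0.3,0,0,0,0,0,1],[0.6,0,0,0,0,0,1]]}' >/dev/null && python3 chk.py &&
python3 -m crank '{"commands":[[0.3,0,0,0,0,0,1],[0.6,0,0,0,0,0,1]]}' >/dev/null && python3 chk.py
```

```text
-5.7 Fy 0.5 Fz -2.2 yjig 43.61 t 15.07
-6.3 Fy -2.8 Fz -3.0 yjig 43.78 t 15.32
```

```bash
python3 -m crank '{"commands":[[0,-0.2,0,0,0,0,1],[0,-0.3,0,0,0,0,1]]}' >/dev/null; python3 chk.py; python3 -m crank '{"commands":[[0.2,0,0,0,0,0,1],[0.2,0,0,0,0,0,1]]}' >/dev/null; python3 chk.py
```

```text
-3.1 Fy -1.8 Fz -4.4 yjig 43.82 t 15.57
-3.9 Fy -1.2 Fz -2.5 yjig 44.06 t 15.82
```

```bash
sed -i 's/-2.5<y/-3.8<y/' chk.py
python3 -m crank '{"commands":[[0.3,0,0,0,0,0,1],[0.6,0,0,0,0,0,1]]}' >/dev/null && python3 chk.py &&
python3 -m crank '{"commands":[[0.3,0,0,0,0,0,1],[0.6,0,0,0,0,0,1]]}' >/dev/null && python3 chk.py &&
python3 -m crank '{"commands":[[0.3,0,0,0,0,0,1],[0.6,0,0,0,0,0,1]]}' >/dev/null && python3 chk.py &&
python3 -m crank '{"commands":[[0.3,0,0,0,0,0,1],[0.6,0,0,0,0,0,1]]}' >/dev/null && python3 chk.py &&
python3 -m crank '{"commands":[[0.3,0,0,0,0,0,1],[0.6,0,0,0,0,0,1]]}' >/dev/null && python3 chk.py &&
python3 -m crank '{"commands":[[0.3,0,0,0,0,0,1],[0.6,0,0,0,0,0,1]]}' >/dev/null && python3 chk.py &&
python3 -m crank '{"commands":[[0.3,0,0,0,0,0,1],[0.6,0,0,0,0,0,1]]}' >/dev/null && python3 chk.py &&
python3 -m crank '{"commands":[[0.3,0,0,0,0,0,1],[0.6,0,0,0,0,0,1]]}' >/dev/null && python3 chk.py
```

```text
-3.7 Fy -3.2 Fz -1.9 yjig 44.68 t 16.07
-4.3 Fy -1.9 Fz -2.8 yjig 45.3 t 16.32
-3.6 Fy -3.3 Fz -1.8 yjig 45.92 t 16.57
-3.6 Fy -1.7 Fz -2.8 yjig 46.52 t 16.82
-4.6 Fy -1.7 Fz -3.5 yjig 47.08 t 17.07
-2.8 Fy -1.7 Fz -2.3 yjig 47.72 t 17.32
-2.6 Fy -2.0 Fz -2.6 yjig 48.3 t 17.57
-2.8 Fy -2.0 Fz -3.3 yjig 48.89 t 17.82
```

```bash
python3 -m crank '{"commands":[[0.3,0,0,0,0,0,1],[0.6,0,0,0,0,0,1]]}' >/dev/null && python3 chk.py &&
python3 -m crank '{"commands":[[0.3,0,0,0,0,0,1],[0.6,0,0,0,0,0,1]]}' >/dev/null && python3 chk.py &&
python3 -m crank '{"commands":[[0.3,0,0,0,0,0,1],[0.6,0,0,0,0,0,1]]}' >/dev/null && python3 chk.py &&
python3 -m crank '{"commands":[[0.3,0,0,0,0,0,1],[0.6,0,0,0,0,0,1]]}' >/dev/null && python3 chk.py &&
python3 -m crank '{"commands":[[0.3,0,0,0,0,0,1],[0.6,0,0,0,0,0,1]]}' >/dev/null && python3 chk.py &&
python3 -m crank '{"commands":[[0.3,0,0,0,0,0,1],[0.6,0,0,0,0,0,1]]}' >/dev/null && python3 chk.py &&
python3 -m crank '{"commands":[[0.3,0,0,0,0,0,1],[0.6,0,0,0,0,0,1]]}' >/dev/null && python3 chk.py &&
python3 -m crank '{"commands":[[0.3,0,0,0,0,0,1],[0.6,0,0,0,0,0,1]]}' >/dev/null && python3 chk.py &&
python3 -m crank '{"commands":[[0.3,0,0,0,0,0,1],[0.6,0,0,0,0,0,1]]}' >/dev/null && python3 chk.py &&
python3 -m crank '{"commands":[[0.3,0,0,0,0,0,1],[0.6,0,0,0,0,0,1]]}' >/dev/null && python3 chk.py &&
python3 -m crank '{"commands":[[0.3,0,0,0,0,0,1],[0.6,0,0,0,0,0,1]]}' >/dev/null && python3 chk.py &&
python3 -m crank '{"commands":[[0.3,0,0,0,0,0,1],[0.6,0,0,0,0,0,1]]}' >/dev/null && python3 chk.py
```

```text
-3.1 Fy -1.6 Fz -2.3 yjig 49.52 t 18.07
-3.2 Fy -1.5 Fz -3.4 yjig 50.11 t 18.32
-3.5 Fy -1.9 Fz -3.1 yjig 50.69 t 18.57
-2.6 Fy -1.5 Fz -2.2 yjig 51.3 t 18.82
-2.1 Fy -1.5 Fz -2.3 yjig 51.89 t 19.07
-1.9 Fy -1.0 Fz -2.9 yjig 52.49 t 19.32
-2.7 Fy -1.4 Fz -2.0 yjig 53.11 t 19.57
-0.6 Fy -2.2 Fz -1.8 yjig 53.7 t 19.82
-0.9 Fy -0.9 Fz -2.4 yjig 54.29 t 20.07
-1.2 Fy -0.7 Fz -2.1 yjig 54.89 t 20.32
-1.8 Fy -0.3 Fz -3.7 yjig 55.49 t 20.57
-1.5 Fy -5.1 Fz -2.7 yjig 55.88 t 20.82
```

Contact is made where I expected it. I'll raise it to about 8 N and hold.

```bash
python3 -m crank '{"commands":[[0.1,0.1,0,0,0,0,1],[0.2,0.1,0,0,0,0,1]]}' >/dev/null; python3 chk.py;python3 go.py|head -1
```

```text
-1.5 Fy -6.8 Fz -2.4 yjig 55.95 t 21.07
t 21.075 tip jig [np.float64(-14.9), np.float64(56.0), np.float64(39.6)] F jig [-1.51 -6.77 -2.41] gap 0.358 grip 59.8 q [-0.03  0.44 -0.34  0.79 -0.    1.33]
```

```bash
python3 -m crank '{"commands":[[0.1,0.1,0,0,0,0,1],[0.15,0.1,0,0,0,0,1],[0.15,0.1,0,0,0,0,1],[0.15,0.1,0,0,0,0,1]]}' >/dev/null; python3 chk.py; python3 -m crank '{"commands":[[0.05,0,0,0,0,0,1],[0.05,0,0,0,0,0,1],[0.05,0,0,0,0,0,1],[0.05,0,0,0,0,0,1],[0.05,0,0,0,0,0,1],[0.05,0,0,0,0,0,1],[0.05,0,0,0,0,0,1],[0.05,0,0,0,0,0,1]]}' >/dev/null; python3 chk.py;python3 -c "
from rig import *;print(state()['torque'])"
```

```text
-3.3 Fy -6.6 Fz -1.8 yjig 56.05 t 21.57
-4.1 Fy -7.4 Fz -2.2 yjig 56.04 t 22.57
[-1.57586855  0.40559177  0.11284144]
```

```bash
python3 -m crank '{"commands":[[0.1,0,0,0,0,0,1],[0.15,0,0,0,0,0,1],[0.15,0,0,0,0,0,1],[0.15,0,0,0,0,0,1],[0.15,0,0,0,0,0,1],[0.15,0,0,0,0,0,1],[0.15,0,0,0,0,0,1],[0.15,0,0,0,0,0,1],[0.15,0,0,0,0,0,1]]}' >/dev/null; python3 chk.py; python3 -m crank '{"commands":[[0,0,0.4,0,0,0,1],[0,0,0.6,0,0,0,1],[0,0,0.6,0,0,0,1]]}' >/dev/null; python3 chk.py
```

```text
-2.9 Fy -8.7 Fz -2.6 yjig 56.11 t 23.7
-5.9 Fy -9.7 Fz 3.5 yjig 56.11 t 24.07
```

```bash
python3 -m crank '{"commands":[[-0.3,-0.2,0,0,0,0,1],[-0.4,-0.2,-0.2,0,0,0,1],[-0.4,-0.2,-0.2,0,0,0,1]]}' >/dev/null; python3 chk.py; python3 -m crank '{"commands":[[0,0,0,0,0,0,0],[0,0,0,0,0,0,-0.4],[0,0,0,0,0,0,-1],[0,0,0,0,0,0,-1],[0,0,0,0,0,0,-1],[0,0,0,0,0,0,-1],[0,0,-30,0,0,0,-1],[0,0,-80,0,0,0,-1],[-60,0,-120,0,0,0,-1],[-120,0,-140,0,0,0,-1],[-180,0,-140,0,0,0,-1],[-180,0,-140,0,0,0,-1]]}' >/dev/null; python3 chk.py; python3 go.py|head -1
```

```text
-3.1 Fy -6.5 Fz -0.2 yjig 55.93 t 24.45
-0.3 Fy 0.2 Fz -0.9 yjig -127.23 t 25.95
t 25.95 tip jig [np.float64(-14.6), np.float64(-127.2), np.float64(179.2)] F jig [-0.3   0.23 -0.91] gap 1.004 grip 0.0 q [-0.33  0.4   0.02  1.19 -0.    1.04]
```

```bash
python3 -m crank '{"commands":[[-60,-50,-30,0,0,0,-1],[-120,-100,-40,0,0,0,-1],[-170,-150,-40,0,0,0,-1],[-220,-200,-40,0,0,0,-1],[-250,-230,-40,0,0,0,-1],[-250,-230,-40,0,0,0,-1]]}' >/dev/null
python3 - <<'E'
from fit import *
def inv(P):
    d=np.array(P[:2])-J[:2];c,s=np.cos(J[2]),np.sin(J[2]);return np.array([c*d[0]+s*d[1],-s*d[0]+c*d[1]])
a=snap("top","pics/t5.png");b=snap("side","pics/s5.png")
cv2.imwrite("pics/c5.png",np.vstack([cv2.resize(a[140:220,190:350],(600,300),interpolation=2),cv2.resize(b[160:230,220:360],(600,300),interpolation=2)])[:,:,::-1])
# sights: bright blobs inside the dark stock
sil=[m for m in silhouettes("top","stock") if 140<m["point"][0]<200 and 200<m["point"][1]<350]
print(len(sil),[m["point"] for m in sil]); print(state()["t"])
E
```

```text
1 [[175.2, 260.5]]
26.85
```

View pics/c5.png

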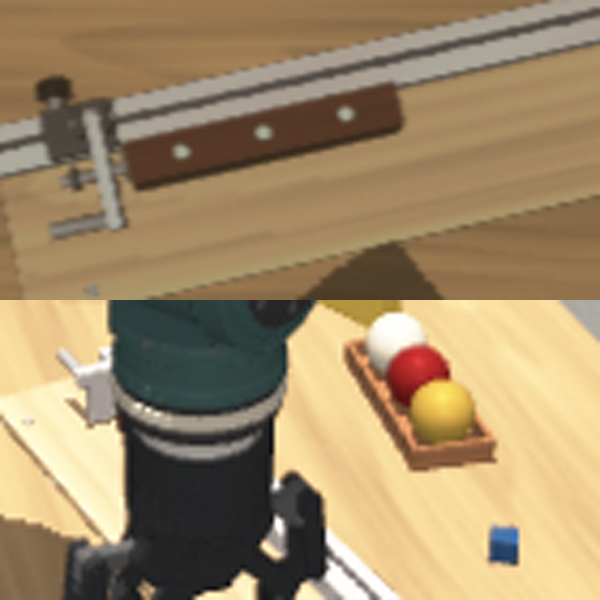

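The stock lies along the fence, from (165,125) to (105,400) in the crop, with its end at the screw head. A quick numeric check follows.

Run:
```python
from fit import *
def inv(P):
    d=np.array(P[:2])-J[:2];c,s=np.cos(J[2]),np.sin(J[2]);return np.array([c*d[0]+s*d[1],-s*d[0]+c*d[1]])
im=cv2.imread("pics/t5.png").astype(int)
pts=[]
for x,y in((181,152),(263,132),(345,114)):
    r,c=140+(y+.5)/3.75-.5,190+(x+.5)/3.75-.5;r0,c0=int(round(r)),int(round(c))
    w=im[r0-2:r0+3,c0-2:c0+3].sum(2);w=np.clip(w-260,0,None);yy,xx=np.mgrid[r0-2:r0+3,c0-2:c0+3]
    pts.append(inv(onz("top",[(w*yy).sum()/w.sum(),(w*xx).sum()/w.sum()],62)))
pts=np.array(pts);print(pts,"angle",np.polyfit(pts[:,1],pts[:,0],1)[0])
```

```text
[[-15.59 115.83]
 [-15.06  56.  ]
 [-14.76  -4.25]] angle -0.006959348735254781
```

```bash
python3 -c "
from rig import *;print(close_job())"
```

```text
the job is handed in; nothing more can be done
None
```

I flipped the flag down, pressed the stock on the stop screw at about 7–9 N for over a second, released it flush along the fence, and handed the job in at about 27 s; no verdict was returned.

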